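# Slide the label plate out over the end of the ledge

### The job

Get the metal label plate ready to be picked up by its edge: with the fingertips, push it square against the low fence along the ledge's long side and slide it along until about a third of its length sticks out over the open end of the ledge (the end without the raised stop). Leave it lying there, square against the fence. Only push it, never lift it or let it fall, and leave the bottle, tape roll and stopper where they stand.

Things in the scene. Friction and masses are not known exactly. Their poses are not given: they have to be found in the camera images.
- ledge: Low fixed wooden ledge, running roughly away from the robot, fence on the robot's left. Origin: on the table under the deck's centre. Deck: x -60..60 mm, y -130..130 mm (its length), top z = 40 mm. The fence, 6 mm thick, stands along the whole +x side: inner face at x = +60 mm, 14 mm above the deck. The -x side is open; one y end is closed by end_stop, the other open.
- end_stop: Fixed wooden board across one end of the ledge (either y = +134 mm or y = -134 mm of the ledge: it differs from start to start), 8 mm thick, rising 18 mm above the deck, its inner face flush with the deck's end. Origin: at table height, mid-thickness. The opposite end is the open end; the similar board screwed to it ends 4 mm below the deck's top.
- label_plate: Loose flat aluminium plate, 100 mm long (own y axis) x 80 mm wide (own x axis) x 6 mm thick, about 0.14 kg, a small countersunk screw hole near each short end. Origin: centre of its underside; z points up. It starts flat on the deck near the middle, a little skewed and 7 to 30 mm off the fence, its long side roughly along the ledge. Square against the fence its origin is at x = +20 mm of the ledge. It tips off the end if more than half of it overhangs.
- small_bottle: Bystander: dropper bottle, 22 mm diameter, 52 mm tall, standing on the table; origin at centre of its underside.
- tape: Bystander: roll of brown tape lying flat on the table, 96 mm diameter, 48 mm high; origin at centre of its underside.
- stopper: Bystander: black rubber stopper, 26 mm wide and 26 mm high, standing on the table; origin at centre of its underside.
Things that resemble listed ones, but are neither listed nor needed, are in the scene too. Several things have the shape of the label_plate; the one meant has the colours described above.

How it is judged:
At the end, for the whole second after the job is handed in: The plate lies flat on the deck with 22 to 44 mm of its 100 mm length beyond the deck's open end, its long side within 4.5 mm of the fence and within 0.05 rad of parallel to it, at rest (((y of end_stop in the frame of ledge above 0 m and y of label_plate in the frame of ledge between -0.124 and -0.102 m) or (y of end_stop in the frame of ledge below 0 m and y of label_plate in the frame of ledge between 0.102 and 0.124 m)) and x of label_plate in the frame of ledge above 0.0155 m and angle between the x axis of label_plate and the x axis of ledge, either way round below 0.05 rad and z of label_plate in the frame of ledge between 0.037 and 0.043 m and angle between label_plate's own z axis and vertical below 0.04 rad and linear speed of label_plate below 0.01 m/s); the robot touches nothing.
It fails at once if the plate is lifted more than 10 mm off the deck (z of label_plate in the frame of ledge above 0.05 m).
It fails at once if the plate falls off the ledge (z of label_plate in the frame of ledge below 0.025 m).
It fails at once if the dropper bottle is moved more than 20 mm (distance of small_bottle from where it was at the start of the episode above 0.02 m).
It fails at once if the tape roll is moved more than 20 mm (distance of tape from where it was at the start of the episode above 0.02 m).
It fails at once if the rubber stopper is moved more than 20 mm (distance of stopper from where it was at the start of the episode above 0.02 m).
It also fails if it takes over 64 s, if anything falls off the work surface, if the arm or the gripper's body presses on something with over 40 N, if the wrist force passes 120 N, or if a joint passes its speed limit or range.

### The arm

A 6-joint arm with a two-finger parallel gripper is mounted at the origin on a cart in front of the work surface, level with it; the furniture and walls round the work are solid. World frame = base frame: x ahead of the robot, y to its left, z up, the work surface at z = 0. Lengths are in m, angles in rad, forces in N, time in s.
With the tool pointing down it reaches from about 0.375 to 0.925 m from the base axis. Payload 5.7 kg.
Tool frame: the origin (TCP) lies midway between the tips of the shut fingers; the grasp point (between the pads) lies 19 mm behind it; z points along the fingers, x is the direction in which the jaws open and shut, and the axes are right-handed (so a half turn about z gives the same grasp; the last joint's range is limited). The gripper opens to 88 mm and grips with 3 to 60 N. Pads are 20 mm wide; open, the fingers measure 115 mm over their backs; the gripper's body (75 mm by 178 mm) begins 61 mm behind the grasp point.
Start: joints at [-1.23, 0.359, 1.51, -0, 1.272, -0.115], TCP at [0.264, -0.539, 0.223] pointing down, gripper open.
Joint ranges: [-2.97, 2.97], [-1.01, 2.36], [0.21, 2.38], [-0.96, 4.11], [0.2, 2.71], [-2.98, 2.98]. Speed limits (rad/s): [2.39, 2.39, 3.14, 3.14, 3.14, 3.14].

### API

Orientations are given as a unit quaternion [x, y, z, w].
In Python, from bench import move_ptp, servo_line, goto_joints, move_gripper, sleep, inverse_kinematics, capture, PlanningError, close_job, spot_in, silhouettes, current_clock, current_joint_pos, current_qvel, current_joint_torque, current_position, current_orientation, current_force, current_torque, current_finger_gap gives the robot as it stands. Calls block until the motion is done:
- move_ptp(position, orientation): joint-space move of the TCP to a pose.
- servo_line(position, orientation=None, rate=0.15, contact_N=None): straight line of the TCP; orientation=None keeps the orientation; rate is the mean speed in m/s. With contact_N (N) it stops when the force on the tool has changed by that much, and returns True; else False.
- goto_joints(angles): joint-space move.
- move_gripper(opening): finger opening in m; the grip force is fixed at half the most; returns when the fingers have stopped.
- sleep(seconds).
- inverse_kinematics(position, orientation): joint angles nearest the present ones, or None.
- capture(name): name is "side" or "top"; returns a dict with "image" (420x560x3 uint8, blue, green, red), "range_z" (420x560 float32, m along the optical axis (not along the pixel's ray), 0 where there is no reading), "intrinsics" (3x3 intrinsics, pixels), "R" (3x3) and "t" (3): a world point X has camera coordinates R X + t. Camera axes: x right, y down, z forward; pixel columns grow to the right and rows downward; lengths in m; the calibration is good to about 2 mm. A picture is of the moment at which its call begins.
A pose or a line that the arm cannot do raises PlanningError and nothing moves.
- close_job(): hands the job in, once; it reports no verdict.
Trained networks look in the newest picture that a camera, given by its name, has taken for a name from the list of things; names that differ only in an ending like _2 or _b are one class to them, and where a whole thing is asked for, a point or a joint stands for the part that bears it (a point fixed in the world has none). Each returns a list of dicts, best first, with "conf" (0 to 1); they miss things now and then, are a little off and sometimes report something else, mostly with a low value. They report only what shows in the picture. A call takes as long as a camera call. They do not tell look-alikes from the thing itself.
- spot_in(camera, query): "xy" ([column, row] in pixels, amid what is visible of it).
- silhouettes(camera, query): "region" (420x560 bool, what is visible of it) and "xy" ([column, row] in pixels, amid what is visible of it).
Readings, each from a call of its own:
- current_clock(): time.
- current_joint_pos(): joint angles.
- current_qvel(): joint speeds.
- current_joint_torque(): joint torques, N m.
- current_position(): TCP position.
- current_orientation(): TCP orientation.
- current_force(): force on the tool from outside, world axes, zero at the start.
- current_torque(): the same for the moment, N m.
- current_finger_gap(): finger opening in m.
Only numpy, scipy, OpenCV 4.12 (cv2) and the standard library are available. Lean on these libraries where they do the work, as an engineer would, in place of code of your own. Each camera call takes 0.05 s, during which the arm holds its last target. There are 200 camera calls.

## Working session

There is one attempt and no reset: what is moved stays moved. The work goes in short steps, each a Python script; the robot and the scene stay as the last script left them, time stands still between calls to the robot, and variables do not carry over. Pictures are saved under pics/ and viewed, about 8 in all and at most 12, crops included, and the job is handed in when it is done.

```bash
mkdir -p pics; cat > h.py <<'E'
import numpy as np, cv2
from bench import *
def world(c,uv,z=None):
    K,R,t=c["intrinsics"],c["R"],c["t"]; u,v=uv
    ray=np.linalg.inv(K)@np.array([u,v,1.0]); 
    if z is None: return R.T@(ray*c["range_z"][int(v),int(u)]-t)
    o=-R.T@t; d=R.T@ray; return o+d*(z-o[2])/d[2]
def cloud(c):
    K,R,t=c["intrinsics"],c["R"],c["t"]; Z=c["range_z"]
    v,u=np.indices(Z.shape); P=np.stack([(u-K[0,2])/K[0,0]*Z,(v-K[1,2])/K[1,1]*Z,Z],-1)
    return (P-t)@R
E
python3 - <<'E'
from h import *
for n in("top","side"):
    c=capture(n); cv2.imwrite(f"pics/{n}0.png",c["image"]); np.savez(f"{n}0.npz",**c)
    for q in("ledge","end_stop","label_plate","small_bottle","tape","stopper"):
        for d in spot_in(n,q)[:4]: print(n,q,d["xy"],round(d["conf"],2),world(c,d["xy"]).round(3))
E
```

```text
top ledge [358.9, 237.0] 0.92 [ 0.496 -0.217  0.039]
top end_stop [392.1, 183.0] 0.78 [ 0.63  -0.295  0.045]
top label_plate [381.7, 234.9] 0.97 [ 0.502 -0.268  0.048]
top label_plate [164.0, 241.0] 0.67 [0.467 0.245 0.005]
top small_bottle [284.7, 271.8] 0.57 [ 0.406 -0.048  0.055]
top tape [219.2, 249.8] 0.81 [0.452 0.109 0.012]
side ledge [321.4, 175.3] 0.86 [ 0.498 -0.192  0.049]
side end_stop [283.5, 153.6] 0.73 [ 0.635 -0.286  0.05 ]
side label_plate [326.6, 165.7] 0.88 [ 0.505 -0.26   0.045]
side label_plate [261.5, 299.7] 0.87 [0.47  0.253 0.006]
side small_bottle [338.7, 219.3] 0.51 [ 0.41  -0.038  0.025]
side tape [307.6, 243.4] 0.97 [ 0.455  0.041 -0.001]
side stopper [320.6, 216.0] 0.46 [ 0.455 -0.051  0.017]
```

View pics/top0.png

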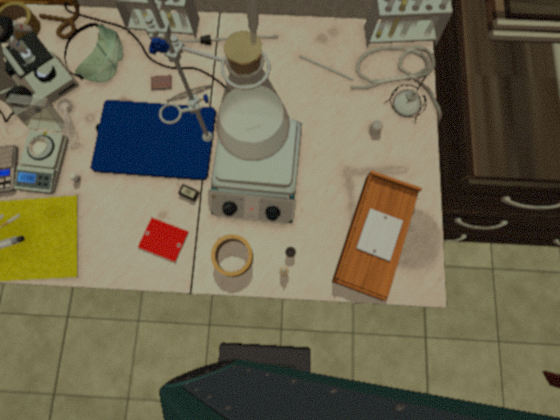

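View pics/side0.png

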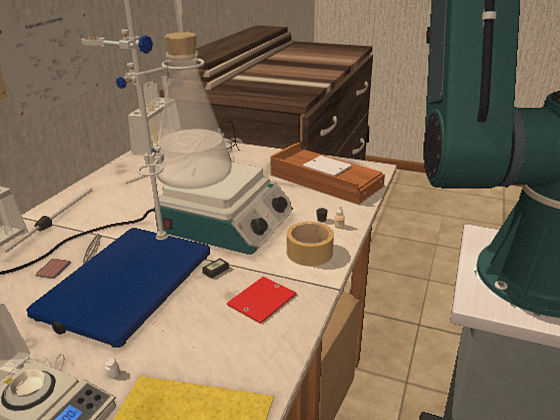

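The plate candidates in the top picture are (381,235), silver-grey on the ledge, and (164,241), red on the table. Only the first matches bare aluminium on the deck. The end stop is at the far end (392,183), so the open end is the near one, around (362,290). Next I'll fit the poses and check an enlarged crop.

```bash
cat >> h.py <<'E'
def rect(c,region,z):
    cs,_=cv2.findContours(region.astype(np.uint8),cv2.RETR_EXTERNAL,cv2.CHAIN_APPROX_NONE)
    k=max(cs,key=cv2.contourArea)[:,0]
    W=np.array([world(c,p,z)[:2] for p in k]); (cx,cy),(w,h),a=cv2.minAreaRect((W*1000).astype(np.float32))
    if w<h: w,h,a=h,w,a+90
    a=(a+90)%180-90   # direction of long side from world x, deg
    return np.array([cx,cy])/1000,(w,h),a
E
python3 - <<'E'
from h import *
c=capture("top"); P=cloud(c)
S={}
for q in("label_plate","ledge","end_stop"):
    for d in silhouettes("top",q)[:2]:
        if d["xy"][0]<330: continue
        S.setdefault(q,d["region"]); ctr,s,a=rect(c,d["region"],{"label_plate":.046,"ledge":.04,"end_stop":.058}[q]); print(q,round(d["conf"],2),d["region"].sum(),ctr.round(4),np.round(s,1),round(a,2))
box=(P[...,0]>.3)&(P[...,0]<.7)&(P[...,1]<-.1)&(P[...,1]>-.4)
print(np.histogram(P[box][:,2],bins=np.arange(-.01,.08,.004)))
# fence: z .050-.057
m=(P[...,2]>.0505)&(P[...,2]<.0565)&box; print("fence pts",m.sum())
m2=(P[...,2]>.03)&(P[...,2]<.07)&box; ctr,s,a=rect(c,m2,.045); print("hull",ctr,s,a)
im=c["image"].copy()
cv2.imwrite("pics/crop1.png",cv2.resize(im[160:310,320:440],None,fx=4,fy=4,interpolation=cv2.INTER_CUBIC))
print(np.linalg.inv(c["R"])@-c["t"], c["intrinsics"])
E
```

```text
label_plate 0.95 1496 [ 0.5048 -0.2635] [101.3  83.3] -17.03
ledge 0.6 4676 [ 0.5067 -0.2587] [264.2 131. ] -17.47
end_stop 0.65 260 [ 0.6294 -0.2985] [119.8  13.7] 72.76
(array([   3,  946, 8324, 1541,   38,   28,   37,   21,   37,   32,   62,
        503, 3358, 1195,  898,  187,  252,  107,    0,    0,    0,    0]), array([-0.01 , -0.006, -0.002,  0.002,  0.006,  0.01 ,  0.014,  0.018,
        0.022,  0.026,  0.03 ,  0.034,  0.038,  0.042,  0.046,  0.05 ,
        0.054,  0.058,  0.062,  0.066,  0.07 ,  0.074,  0.078]))
fence pts 351
hull [ 0.5069447  -0.26060516] (282.5907287597656, 129.86643981933594) -17.507606506347656
[ 0.34344495 -0.02958611  0.91877567] [[381.48296278   0.         273.35002191]
 [  0.         381.48296278 206.04435111]
 [  0.           0.           1.        ]]
```

View pics/crop1.png

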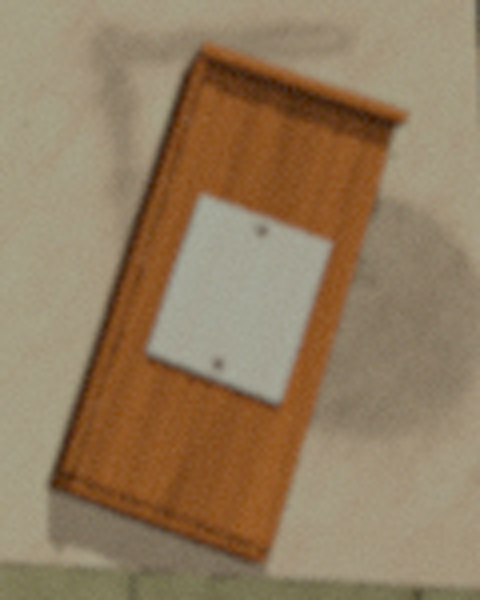

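Confirmed: the bare silver plate with two screw holes is the one on the deck, with the fence on its left and the stop at the far end (crop top). Push 1 uses two spread fingers on the plate's right long side, towards the fence.

```bash
cat >> h.py <<'E'
from scipy.spatial.transform import Rotation as Ro
A=np.radians(-17.5); U=np.array([np.cos(A),np.sin(A),0]); Wd=np.array([-np.sin(A),np.cos(A),0])
C=np.array([0.5062,-0.2635,0])
def L(x,y,z): return C+Wd*x-U*y+np.array([0,0,z])     # ledge -> world
def toL(p): d=np.asarray(p)-C[:len(p)]; return np.array([d@Wd[:len(p)],-(d@U[:len(p)])])
def ori(d):
    best=None
    for s in(1,-1):
        x=s*d; z=np.array([0,0,-1.]); q=Ro.from_matrix(np.c_[x,np.cross(z,x),z]).as_quat()
        j=inverse_kinematics(L(0,0,.2),q)
        if j is None: continue
        k=abs(j[5]-current_joint_pos()[5])
        if best is None or k<best[0]: best=(k,q)
    return best[1]
def plate():
    c=capture("top"); r=[d for d in silhouettes("top","label_plate") if d["xy"][0]>330]
    if not r: print("plate not seen"); return c
    ctr,s,a=rect(c,r[0]["region"],.046); print("plate L",toL(ctr).round(4),np.round(s,1),"ang",round(a+17.5,2),round(r[0]["conf"],2)); return c
E
python3 - <<'E'
from h import *
c=capture("top")
px=lambda x,y:(320+x/4,160+y/4)
for p,z in(((205,45),.058),((408,118),.058),((50,487),.05),((265,560),.036),((392,150),.04)): print(toL(world(c,px(*p),z)[:2]).round(4))
plate()
q=ori(U); move_gripper(.06)
move_ptp(L(-.085,0,.15),q); servo_line(L(-.085,0,.043),rate=.15)
print(current_clock(),current_force(),current_position())
hit=servo_line(L(-.02,0,.043),rate=.03,contact_N=6)
print(hit,toL(current_position()),current_position()[2],current_force(),current_clock())
c=plate(); cv2.imwrite("pics/p2.png",cv2.resize(c["image"][150:330,310:450],None,fx=4,fy=4))
E
```

```text
[ 0.0643 -0.133 ]
[-0.0603 -0.1315]
[0.0677 0.1431]
[-0.0597  0.1376]
[-0.0616 -0.1164]
plate L [-0.0002  0.0031] [100.1  81.5] ang -0.4 0.84
3.6917 [1.54463486 0.4414403  0.00260172] [ 0.48099042 -0.3453979   0.04369071]
True [-0.03109195 -0.00026561] 0.042944303010490306 [-1.48985824 -1.86790342  1.28975893] 5.3083
plate not seen
```

View pics/p2.png

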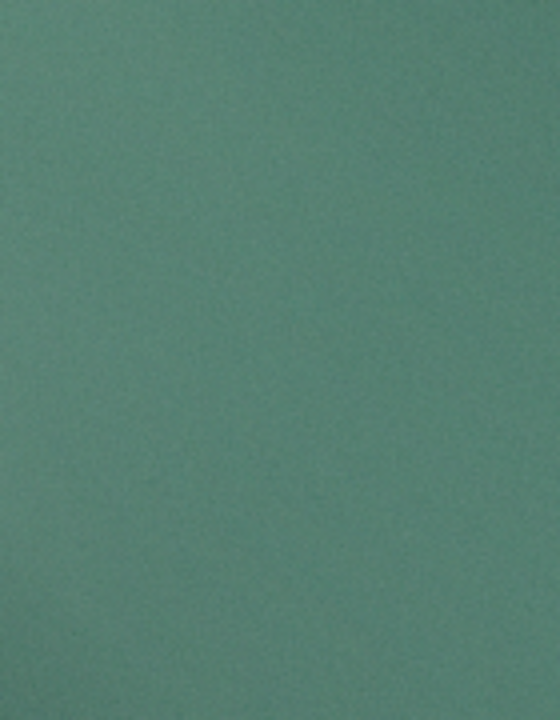

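The arm hides the plate, but contact came at ledge x = -31 mm, where about -30 was expected with the plate on the fence. The corner fits shift the ledge origin by about 3.5 mm. Push 2 goes along the fence from the stop side.

```bash
sed -i 's/^C=.*/C=np.array([0.5062,-0.2635,0])-U*.0035/' h.py
python3 - <<'E'
from h import *
servo_line(L(-.075,-.0035,.043),rate=.08); servo_line(L(-.075,-.0035,.15),rate=.2)
q=ori(Wd); move_gripper(.04)
move_ptp(L(.018,-.092,.12),q); servo_line(L(.018,-.092,.043),rate=.12)
print(current_clock(),current_force())
hit=servo_line(L(.018,.040,.043),rate=.04,contact_N=12)
print(hit,toL(current_position()),current_force(),current_clock())
servo_line(L(.018,.02,.043),rate=.1);servo_line(L(.018,.02,.15),rate=.2)
move_ptp(L(-.25,-.02,.2),q)
c=plate(); print(current_clock()); cv2.imwrite("pics/p3.png",cv2.resize(c["image"][150:330,310:450],None,fx=4,fy=4))
E
```

```text
9.3667 [ 0.57523147 -0.0149971   0.55071502]
False [0.01797717 0.03982547] [ 0.7086326  -2.41837737 -0.05476092] 12.8167
plate L [0.019  0.1023] [100.8  79.8] ang -1.13 0.72
15.0167
```

View pics/p3.png

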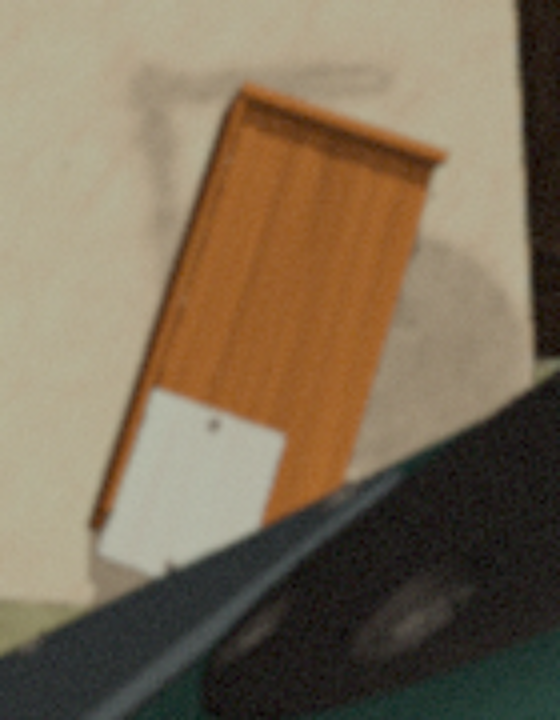

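The plate lies along the fence with its near corner at crop (100,555), past the fence end at (95,525). That is about 20 mm of overhang, so I'll slide it another ~13 mm, press it square against the fence once more, and clear the view.

```bash
python3 - <<'E'
from h import *
q=ori(Wd)
move_ptp(L(.018,.02,.12),q); servo_line(L(.018,.02,.043),rate=.12)
hit=servo_line(L(.018,.0525,.043),rate=.03,contact_N=12)
print(hit,toL(current_position()),current_force(),current_clock())
servo_line(L(.018,.025,.043),rate=.1);servo_line(L(.018,.025,.15),rate=.2)
q=ori(U); move_gripper(.03)
move_ptp(L(-.08,.1,.12),q); servo_line(L(-.08,.1,.043),rate=.15)
hit=servo_line(L(-.02,.1,.043),rate=.03,contact_N=6)
print(hit,toL(current_position()),current_force(),current_clock())
servo_line(L(-.08,.1,.043),rate=.1);servo_line(L(-.08,.1,.15),rate=.2)
goto_joints([-1.23,.359,1.51,0,1.272,-.115])
c=plate(); print(current_clock())
m=cv2.resize(c["image"][150:330,310:450],None,fx=4,fy=4)
s=capture("side"); n=cv2.resize(s["image"][130:220,240:400],None,fx=4,fy=4)
cv2.imwrite("pics/p4.png",m); cv2.imwrite("pics/p5.png",n)
b=np.load("top0.npz"); d=cv2.absdiff(b["image"],c["image"]).max(2)[220:300,190:320]; print("bystander diff px",(d>60).sum())
E
```

```text
False [0.01804545 0.05252984] [ 0.56084352  0.08740033 -0.28152525] 18.1333
True [-0.03141339  0.09976874] [-1.64007382 -2.44376909  1.46375334] 22.9917
plate L [0.0201 0.1142] [102.8  82. ] ang 0.22 0.62
25.4667
bystander diff px 0
```

View pics/p4.png

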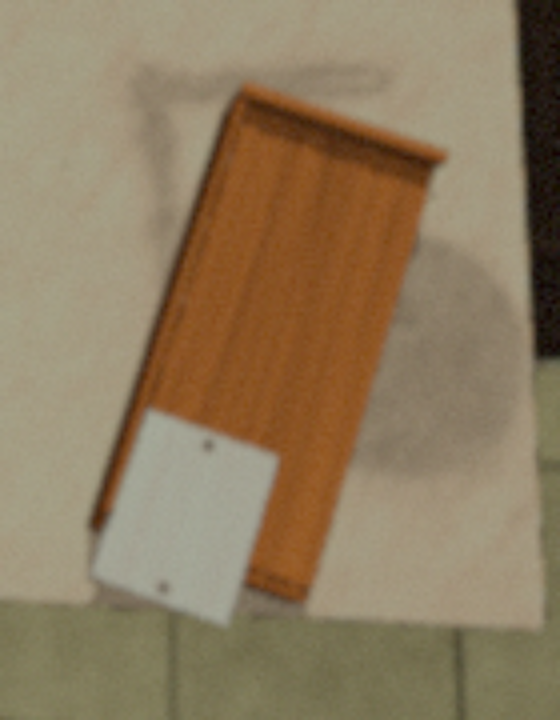

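View pics/p5.png

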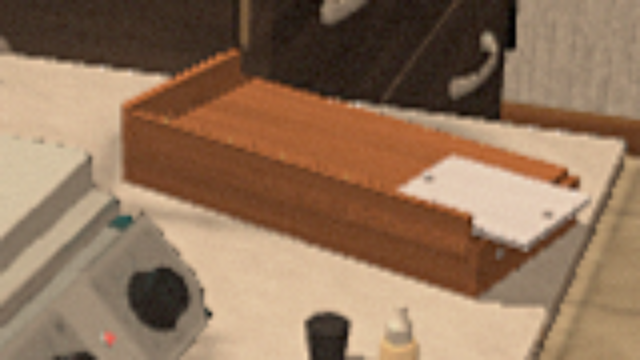

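The top view shows the plate flush along the fence. Its right edge crosses the deck-end seam near (247,570) on a run from (280,455) to (230,628), which is about a third overhanging. The side view shows it lying flat. Handing in.

```bash
python3 -c "
from bench import *
print(close_job(),current_clock())"
```

```text
the job is handed in; nothing more can be done
the job is handed in; nothing more can be done
```

I handed the job in with the plate flat on the deck, square against the fence, and about a third of it past the open end. No verdict was reported. I made four pushes: against the fence, along it towards the open end, about 13 mm further along, and a last press against the fence.

- **Final pose:** the last measurement put the plate at ledge x = 20.1 mm and y = 114.2 mm, about 0.2° off parallel. That is roughly 34 mm of overhang, against the 22 to 44 mm allowed. A reading off the picture gave about 33 mm.
- **Fence contact:** the finger stopped where expected in both presses, at x = -31 mm against about -30 mm predicted.
- **Flatness:** I judged this by eye from the side view only.
- **Bystanders:** comparing the top pictures from start and end showed no change around the bottle, tape roll and stopper.
- **Arm and time:** the arm was back at its start pose, clear of everything. The clock read 25.5 s just before hand-in.

**Disagreements and failures:**
- **Ledge origin:** my first estimate was about 3.5 mm off along its length. I corrected it from the corner points.
- **Hidden plate:** one check after the first push failed because the arm hid the plate.
- **Partial view:** the arm also covered part of the plate in the next check, which gave about 1° of skew. I pressed it against the fence again after that.

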